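# Shut the carton of the repaired loudspeaker

## Task

The mended loudspeaker is back in its carton: shut that carton by folding its short white flap down first and then the long flap down over it, both flat. Leave both flaps of the other, empty carton standing open, and do not tip over the brown bottle.

Things in the scene. Friction and masses are not known exactly. Their poses are not given: they have to be found in the camera images.
- carton: The carton to shut, with a round loudspeaker (96 mm across, about 55 mm tall, so well below the rim) in it: cardboard carton fixed to the table, 160 x 130 x 90 mm with 4 mm walls, open on top. Origin: centre of its underside, z up. x runs along the 160 mm sides, parallel to both flap creases. The short flap hinges on the +y side (crease at y = +63 mm, z = 92 mm), the long flap on the -y side (crease at y = -63 mm, z = 96 mm). 
- carton_short (a joint): Short flap of the carton with the loudspeaker, 60 mm from crease to free edge, 156 mm wide, 4 mm thick, white on both faces; shut, its top is 94 mm above the table. At the start 1.7 to 2.1. Angle in rad: 0 = shut flat on the box, 1.57 = standing straight up, more = leaning outward; stops at 0 and 2.4. A stiff crease: it stays where it is left and a push of under 1 N at its edge turns it.
- carton_long (a joint): Long flap of the same carton, plain brown with a darker tape strip, 100 mm from crease to free edge, 160 mm wide, 4 mm thick; shut, its top is 98 mm above the table and it laps some 30 mm over the short flap. At the start 1.65 to 1.95. Angle in rad: 0 = shut flat on the box, 1.57 = standing straight up, more = leaning outward; stops at 0 and 2.4. A stiff crease: it stays where it is left and a push of under 1 N at its edge turns it.
- spare: The other carton, alike but empty; it stays open: cardboard carton fixed to the table, 160 x 130 x 90 mm with 4 mm walls, open on top. Origin: centre of its underside, z up. x runs along the 160 mm sides, parallel to both flap creases. The short flap hinges on the +y side (crease at y = +63 mm, z = 92 mm), the long flap on the -y side (crease at y = -63 mm, z = 96 mm). 
- spare_short (a joint): Short flap of the empty carton, like the other; leave it open. Angle in rad: 0 = shut flat on the box, 1.57 = standing straight up, more = leaning outward; stops at 0 and 2.4. A stiff crease: it stays where it is left and a push of under 1 N at its edge turns it.
- spare_long (a joint): Long flap of the empty carton, like the other; leave it open. Angle in rad: 0 = shut flat on the box, 1.57 = standing straight up, more = leaning outward; stops at 0 and 2.4. A stiff crease: it stays where it is left and a push of under 1 N at its edge turns it.
- bottle_mid (a point): Brown glass bottle with a black cap, standing loose at the back of the table, 56 mm across, 150 mm tall; this point is on its axis, half-way up.
Mind the look-alikes: they are no part of the job. Of the things shaped like the part that bears bottle_mid, the amber glass one is meant.

How it is judged:
On the way, in this order (a step that is already met when the one before it is completed fails the run):
1. the short flap is down while the long flap is still open (value of joint carton_short below 0.17 rad and value of joint carton_long above 1 rad), for 0.2 s.
2. the long flap is down over the short flap (value of joint each of carton_short, carton_long below 0.17 rad), for 0.2 s.
At the end, for the whole second after the job is handed in: Both flaps of the loudspeaker's carton are down within 0.17 rad (10 degrees) of flat, both flaps of the empty carton are still open by more than 1.2 rad, and the bottle stands upright (within 0.3 rad) (all of step 2 and value of joint each of spare_short, spare_long above 1.2 rad and angle between bottle_mid's own z axis and vertical below 0.3 rad); the robot touches nothing.
It fails at once if a flap of the empty carton is folded in (below 1.2 rad) (value of joint any of spare_short, spare_long below 1.2 rad).
It fails at once if the long flap is folded down (below 0.5 rad) before the short one (value of joint carton_long below 0.5 rad and value of joint carton_short above 0.5 rad).
It fails at once if the bottle is tipped over (beyond 0.5 rad) (angle between bottle_mid's own z axis and vertical above 0.5 rad).
It also fails if it takes over 45 s, if anything falls off the work surface, if the arm or the gripper's body presses on something with over 40 N, if the wrist force passes 120 N, or if a joint passes its speed limit or range.

## Robot

A 6-joint arm with a two-finger parallel gripper is mounted at the origin on the work surface. World frame = base frame: x ahead of the robot, y to its left, z up, the work surface at z = 0. Lengths are in m, angles in rad, forces in N, time in s.
With the tool pointing down it reaches from about 0.375 to 0.975 m from the base axis. Payload 3.8 kg.
Tool frame: the origin (TCP) lies midway between the tips of the shut fingers; the grasp point (between the pads) lies 19 mm behind it; z points along the fingers, y is the line along which they close (so a half turn about z gives the same grasp; the last joint's range is limited). The gripper opens to 85 mm and grips with 20 to 120 N. Pads are 22 mm wide; open, the fingers measure 114 mm over their backs; the gripper's body (76 mm by 85 mm) begins 54 mm behind the grasp point. The pads swing forward as they close: fully open they stand 13 mm farther back than shut.
Start: joints at [1.087, 0.264, 1.604, -0, 1.274, -0.037], TCP at [0.292, 0.609, 0.231] pointing down, gripper open.
Joint ranges: [-2.63, 2.63], [-0.94, 2.18], [0.31, 2.57], [-1.31, 4.45], [0, 2.66], [-2.55, 2.55]. Speed limits (rad/s): [2.57, 2.57, 3.14, 3.14, 3.14, 3.14].

## Interface

Orientations are given as a rotation vector (axis times angle).
In Python, from workcell import bot, imaging gives the robot as it stands.
- The arm moves only by the tool step_arm, never from a script. Its argument "series" is a list of rows, each an object of numbers: "grip": the closure, from -1 (fully open) to 1 (shut); "x", "y", "z": the shift along the tool's x, y, z normalised to -1 to 1, where 1 is 500 mm; "ax", "ay", "az": the turn, a rotation vector about the tool's x, y, z normalised to -1 to 1, where 1 is 30 degrees. A call has 1 to 12 rows; each row is the pose to reach, as a shift and turn from the pose commanded when the call began, along the tool's axes at that moment; what a row does not reach only later rows make up. A row lasts 1/10 s, in which the tool goes at most 50 mm and 8.59 degrees, less where a joint would pass 70% of its speed; a pose out of reach is approached as far as the arm can. A call with a number of a shift or a turn outside -1 to 1 is refused whole. A call with a gripper value outside its range is refused whole. The fingers move at their own pace and stop on an object; "force" is the grip in N (left out, the last holds). Time passes only in rows, so rows that repeat a pose let the fingers close. It gives the time, the measured TCP pose, the force, the opening and the grip force at its end, in the units of the state.
- bot.read_state(): the state, without advancing time (a new reading comes with each control period).
- imaging.read_camera(name): name is "side" or "top" or "wrist"; returns a dict with "img" (480x640x3 uint8, red, green, blue), "fx", "fy", "cx", "cy" (pixels), "k1" (the pictures are not rectified: a ray, as slopes to the right and down, at radius r is drawn at 1 + k1 r^2 times it, then the intrinsics apply), "R" (3x3) and "t" (3): a world point X has camera coordinates R X + t. Camera axes: x right, y down, z forward; pixel columns grow to the right and rows downward; lengths in m; the calibration is good to about 2 mm. A picture is of the moment at which its call begins. There is no depth.
- bot.finish_job(): hands the job in; it is judged then, once.
The state is a dict: "time": time; "q": joint angles; "joint_vel": joint speeds; "joint_torque": joint torques, N m; "tool_pos": TCP position; "tcp_rot": TCP orientation; "wrist_force": force on the tool from outside, world axes, zero at the start; "torque": the same for the moment, N m; "width": opening from 0.0 (shut) to 1.0 (fully open); "grip_force": force on a finger pad.
Only numpy, scipy, OpenCV 4.12 (cv2) and the standard library are available. Lean on these libraries where they do the work, as an engineer would, in place of code of your own. Each camera call takes 0.05 s, during which the arm holds its last target. There are 200 camera calls.

## Working session

There is one attempt and no reset: what is moved stays moved. The work goes in short steps, Python scripts to look and compute and a tool call to move; the robot and the scene stay as the last step left them, time stands still between calls to the robot, and variables do not carry over. Pictures are saved under pics/ and viewed, at most 10 in all, crops included, and the job is handed in when it is done.

Besides the shell and the picture viewer there is one more tool, called after "Call:" by a JSON object that holds its "api" and its "payload", one argument or row to a line. step_arm: Moves the arm, as the interface text tells. Scaled input: -1 to 1 covers 500 mm each way for a shift and 30 degrees each way for a turn. Its arguments: {"type":"object","properties":{"series":{"type":"array","items":{"type":"object","properties":{"grip":{"type":"number"},"x":{"type":"number","minimum":-1,"maximum":1},"y":{"type":"number","minimum":-1,"maximum":1},"z":{"type":"number","minimum":-1,"maximum":1},"ax":{"type":"number","minimum":-1,"maximum":1},"ay":{"type":"number","minimum":-1,"maximum":1},"az":{"type":"number","minimum":-1,"maximum":1}}}},"force":{"type":"number"}},"required":["series"]}

```bash
mkdir -p pics
python3 - <<'E'
from workcell import bot, imaging
import cv2,numpy as np,pickle
d={}
for n in ("top","side"):
    c=imaging.read_camera(n);d[n]=c
    cv2.imwrite(f"pics/{n}0.png",c["img"][:,:,::-1])
    print(n,c["fx"],c["cx"],c["cy"],c["k1"],(-c["R"].T@c["t"]).round(3),c["R"].round(2).tolist())
pickle.dump(d,open("d0.pkl","wb"))
s=bot.read_state();print(s["time"],s["tool_pos"],s["tcp_rot"])
E
```

```text
top 470.2106084562904 317.6207002343202 237.86545702734182 -0.05077696588817907 [ 0.538 -0.011  0.897] [[-0.01, -1.0, -0.04], [-0.99, 0.02, -0.15], [0.15, 0.04, -0.99]]
side 446.08609821121723 320.1941024568075 238.84867517323042 -0.0293927094041456 [0.385 0.486 0.694] [[-0.87, -0.5, 0.01], [-0.38, 0.65, -0.66], [0.32, -0.58, -0.75]]
0.1 [0.29134949 0.60816086 0.23008818] [-0.69585375 -3.06303077  0.00307433]
```

View pics/top0.png

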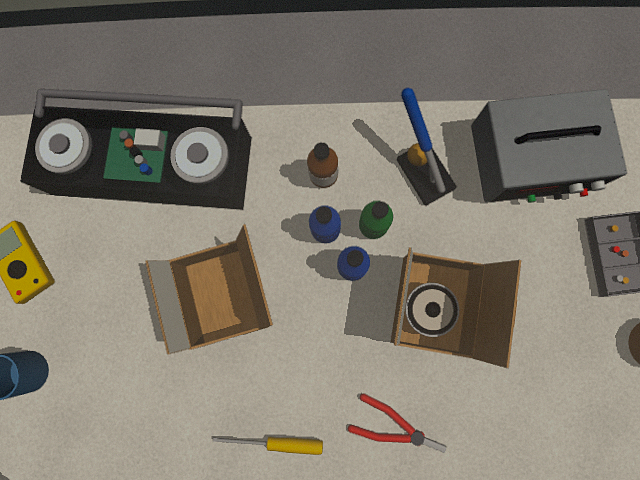

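View pics/side0.png

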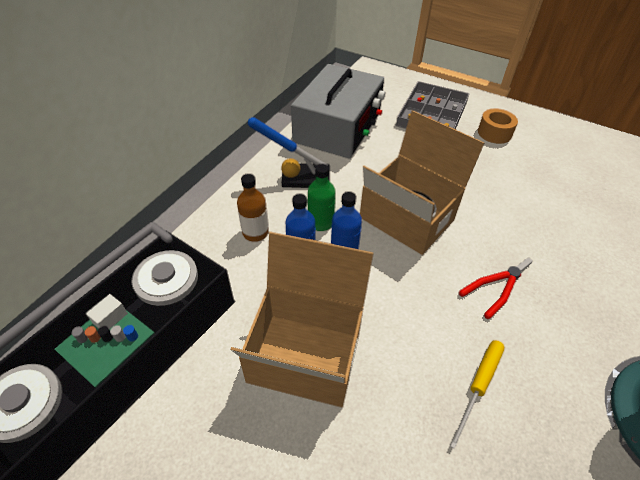

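The top view shows two cartons. The one at top pixel (440,308) has the round loudspeaker in it at (432,310), so it is the one to shut. The one at (215,300) is empty, so it is the spare. The amber bottle is at (323,165); the blue ones (325,223), (353,262) and the green one (376,218) are look-alikes. I'll confirm with an enlarged crop of the carton.

Run:
```python
import cv2
a=cv2.imread("pics/top0.png")[235:380,335:535]
cv2.imwrite("pics/crop1.png",cv2.resize(a,None,fx=4,fy=4,interpolation=cv2.INTER_CUBIC))
b=cv2.imread("pics/side0.png")[100:255,350:495]
cv2.imwrite("pics/crop2.png",cv2.resize(b,None,fx=3.8,fy=3.8,interpolation=cv2.INTER_CUBIC))
```

```text
(no output)
```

View pics/crop1.png

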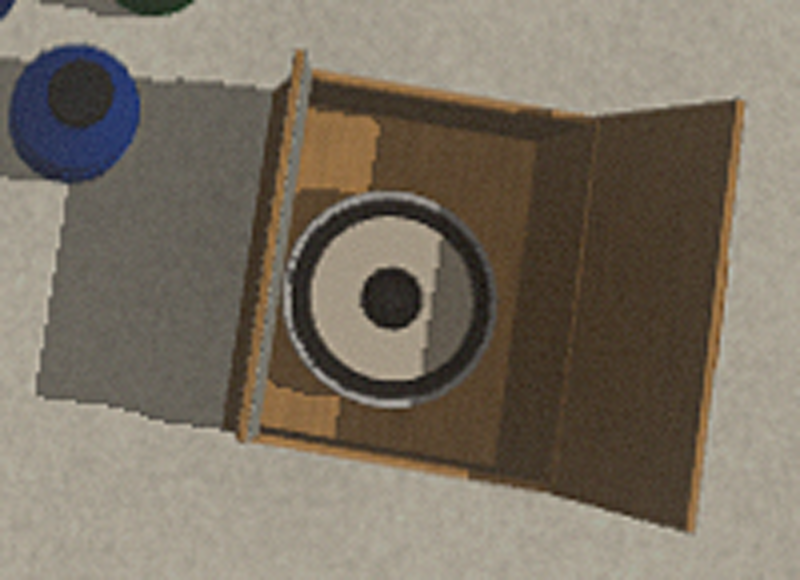

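View pics/crop2.png

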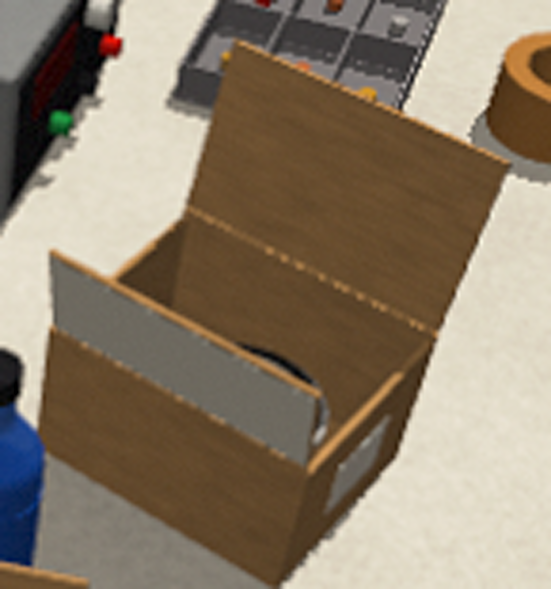

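The crops confirm the loudspeaker at crop1 (390,298). The white flap stands at image left (edge (300,52)-(250,440)) and the long flap at image right (free edge (742,100)-(692,530), crease (598,118)-(552,490)). A blue bottle stands near the white flap.

```bash
cat > h.py <<'E'
import numpy as np,cv2,pickle
def ray(c,p):
    K=np.array([[c["fx"],0,c["cx"]],[0,c["fy"],c["cy"]],[0,0,1]])
    u=cv2.undistortPoints(np.array([[p]],float),K,np.array([c["k1"],0,0,0.]))[0,0]
    return -c["R"].T@c["t"], c["R"].T@np.array([*u,1])
def onz(c,p,z):
    o,d=ray(c,p); return o+d*(z-o[2])/d[2]
def tri(c1,p1,c2,p2):
    o1,d1=ray(c1,p1);o2,d2=ray(c2,p2)
    s=np.linalg.lstsq(np.c_[d1,-d2],o2-o1,rcond=None)[0]
    a,b=o1+s[0]*d1,o2+s[1]*d2
    return (a+b)/2,np.linalg.norm(a-b)
E
python3 - <<'E'
from h import *
np.set_printoptions(precision=4,suppress=True)
d=pickle.load(open("d0.pkl","rb"));T,S=d["top"],d["side"]
t=lambda x,y:(335+x/4-.4,235+y/4-.4); s=lambda x,y:(350+x/3.8-.4,100+y/3.8-.4)
print("side short crease",onz(S,s(52,328),.09),onz(S,s(308,465),.09))
print("side long crease",onz(S,s(190,210),.096),onz(S,s(437,332),.096))
print("top long crease",onz(T,t(598,118),.096),onz(T,t(552,490),.096))
print("top rim corner L",onz(T,t(312,72),.09), onz(T,t(250,438),.09))
for n,a,b in (("long far",t(742,100),s(237,42)),("long near",t(692,530),s(508,162)),("short far",t(301,52),s(52,252)),("short near",t(250,440),s(317,395))):
    print(n,*tri(T,a,S,b))
o=(353,253)
print("blue cap",onz(T,o,.15))
E
```

```text
side short crease [ 0.635  -0.1423  0.09  ] [ 0.4822 -0.1173  0.09  ]
side long crease [ 0.6091 -0.2648  0.096 ] [ 0.4564 -0.2378  0.096 ]
top long crease [ 0.612  -0.2649  0.096 ] [ 0.4579 -0.2368  0.096 ]
top rim corner L [ 0.6344 -0.1454  0.09  ] [ 0.4804 -0.1135  0.09  ]
long far [ 0.6084 -0.2893  0.1917] 0.0012438961545331974
long near [ 0.4527 -0.2595  0.1931] 0.0003446137784407909
short far [ 0.6355 -0.1316  0.149 ] 3.6035390285033854e-05
short near [ 0.4845 -0.1061  0.1462] 0.0017898093755968473
blue cap [ 0.6282 -0.0406  0.15  ]
```

```bash
cat >> h.py <<'E'
from scipy.spatial.transform import Rotation as Ro
th=np.deg2rad(-10.2); C=np.array([.545,-.189,0]); RC=Ro.from_rotvec([0,0,th]).as_matrix()
def plan(*locs):   # local carton coords -> scaled tool shifts; turn so tool y || carton y
    from workcell import bot
    s=bot.read_state(); R=Ro.from_rotvec(s["tcp_rot"]).as_matrix()
    y=RC[:,1]; G=np.c_[np.cross(y,[0,0,-1]),y,[0,0,-1]]
    print("t",s["time"],"local",(RC.T@(s["tool_pos"]-C)).round(4),"F",s["wrist_force"].round(1))
    print("turn",(np.rad2deg(Ro.from_matrix(R.T@G).as_rotvec())/30).round(3))
    for l in locs: print(l,(R.T@(C+RC@np.array(l)-s["tool_pos"])/.5).round(3))
E
python3 -c "
from h import *
plan((-.02,.4,.28),(-.02,.112,.28),(-.02,.112,.125))"
```

```text
t 0.1 local [-0.3908  0.7396  0.2301] F [ 0.2 -1.  -0.4]
turn [-0.004 -0.001 -0.513]
(-0.02, 0.4, 0.28) [-0.895 -0.458 -0.099]
(-0.02, 0.112, 0.28) [-1.048 -1.014 -0.098]
(-0.02, 0.112, 0.125) [-1.048 -1.013  0.212]
```

Call:
{"api": "step_arm", "payload": {
  "series": [
    {"x": 0, "y": 0, "z": -0.1, "az": 0, "grip": 1},
    {"x": -0.09, "y": -0.046, "z": -0.1, "az": -0.2, "grip": 1},
    {"x": -0.18, "y": -0.09, "z": -0.1, "az": -0.4, "grip": 1},
    {"x": -0.27, "y": -0.137, "z": -0.1, "az": -0.513, "grip": 1},
    {"x": -0.36, "y": -0.183, "z": -0.1, "az": -0.513, "grip": 1},
    {"x": -0.45, "y": -0.23, "z": -0.1, "az": -0.513, "grip": 1},
    {"x": -0.54, "y": -0.275, "z": -0.1, "az": -0.513, "grip": 1},
    {"x": -0.63, "y": -0.32, "z": -0.1, "az": -0.513, "grip": 1},
    {"x": -0.72, "y": -0.366, "z": -0.1, "az": -0.513, "grip": 1},
    {"x": -0.81, "y": -0.412, "z": -0.1, "az": -0.513, "grip": 1},
    {"x": -0.895, "y": -0.458, "z": -0.1, "az": -0.513, "grip": 1},
    {"x": -0.895, "y": -0.458, "z": -0.1, "az": -0.513, "grip": 1}
  ]
}}

```text
validation failed for argument at $.se...
```

```bash
python3 -c "
from h import *
plan((-.02,.112,.28),(-.02,.112,.125))"
```

```text
t 0.1 local [-0.3908  0.7396  0.2301] F [ 0.2 -1.  -0.4]
turn [-0.004 -0.001 -0.513]
(-0.02, 0.112, 0.28) [-1.048 -1.014 -0.098]
(-0.02, 0.112, 0.125) [-1.048 -1.013  0.212]
```

The call was refused with a truncated message and nothing moved. I'll try a single minimal row to see which argument it rejects.

Call:
{"api": "step_arm", "payload": {
  "series": [
    {"z": -0.1, "grip": 1.0}
  ]
}}

```text
validation failed for argument at $.se...
```

Call:
{"api": "step_arm", "payload": {
  "series": [
    {"x": 0.0, "y": 0.0, "z": -0.1, "ax": 0.0, "ay": 0.0, "az": 0.0, "grip": 0.98}
  ]
}}

```text
time: 0.2
tool_pos: [0.289, 0.6035, 0.2706]
tcp_rot: [-0.695, -3.058, 0.03]
wrist_force: [-0.1, 0.6, 0.0]
width: 0.855
grip_force: 0.0
```

Full rows are accepted, so I'll give all seven numbers in every row.

Call:
{"api": "step_arm", "payload": {
  "series": [
    {"x": -0.09, "y": -0.046, "z": 0, "ax": 0, "ay": 0, "az": -0.2, "grip": 0.98},
    {"x": -0.18, "y": -0.09, "z": 0, "ax": 0, "ay": 0, "az": -0.4, "grip": 0.98},
    {"x": -0.27, "y": -0.137, "z": 0, "ax": 0, "ay": 0, "az": -0.51, "grip": 0.98},
    {"x": -0.36, "y": -0.183, "z": 0, "ax": 0, "ay": 0, "az": -0.51, "grip": 0.98},
    {"x": -0.45, "y": -0.23, "z": 0, "ax": 0, "ay": 0, "az": -0.51, "grip": 0.98},
    {"x": -0.54, "y": -0.275, "z": 0, "ax": 0, "ay": 0, "az": -0.51, "grip": 0.98},
    {"x": -0.63, "y": -0.32, "z": 0, "ax": 0, "ay": 0, "az": -0.51, "grip": 0.98},
    {"x": -0.72, "y": -0.366, "z": 0, "ax": 0, "ay": 0, "az": -0.51, "grip": 0.98},
    {"x": -0.81, "y": -0.412, "z": 0, "ax": 0, "ay": 0, "az": -0.51, "grip": 0.98},
    {"x": -0.895, "y": -0.458, "z": 0, "ax": 0, "ay": 0, "az": -0.51, "grip": 0.98},
    {"x": -0.895, "y": -0.458, "z": 0, "ax": 0, "ay": 0, "az": -0.51, "grip": 0.98},
    {"x": -0.895, "y": -0.458, "z": 0, "ax": 0, "ay": 0, "az": -0.51, "grip": 0.98}
  ]
}}

```text
time: 1.4
tool_pos: [0.5966, 0.2075, 0.2804]
tcp_rot: [-0.287, -3.127, 0.0]
wrist_force: [0.6, 0.6, -0.5]
width: 0.009
grip_force: 0.0
```

```bash
python3 -c "
from h import *
plan((-.02,.112,.28),(-.02,.112,.125))"
```

```text
t 1.4 local [-0.0195  0.3994  0.2804] F [ 0.6  0.6 -0.5]
turn [-0.001 -0.003 -0.009]
(-0.02, 0.112, 0.28) [-0.002 -0.575  0.001]
(-0.02, 0.112, 0.125) [-0.002 -0.575  0.311]
```

Call:
{"api": "step_arm", "payload": {
  "series": [
    {"x": 0, "y": -0.1, "z": 0, "ax": 0, "ay": 0, "az": 0, "grip": 0.98},
    {"x": 0, "y": -0.2, "z": 0, "ax": 0, "ay": 0, "az": 0, "grip": 0.98},
    {"x": 0, "y": -0.3, "z": 0, "ax": 0, "ay": 0, "az": 0, "grip": 0.98},
    {"x": 0, "y": -0.4, "z": 0, "ax": 0, "ay": 0, "az": 0, "grip": 0.98},
    {"x": 0, "y": -0.5, "z": 0, "ax": 0, "ay": 0, "az": 0, "grip": 0.98},
    {"x": 0, "y": -0.57, "z": 0, "ax": 0, "ay": 0, "az": 0, "grip": 0.98},
    {"x": 0, "y": -0.57, "z": 0, "ax": 0, "ay": 0, "az": 0, "grip": 0.98},
    {"x": 0, "y": -0.57, "z": 0.08, "ax": 0, "ay": 0, "az": 0, "grip": 0.98},
    {"x": 0, "y": -0.57, "z": 0.16, "ax": 0, "ay": 0, "az": 0, "grip": 0.98},
    {"x": 0, "y": -0.57, "z": 0.24, "ax": 0, "ay": 0, "az": 0, "grip": 0.98},
    {"x": 0, "y": -0.57, "z": 0.31, "ax": 0, "ay": 0, "az": 0, "grip": 0.98},
    {"x": 0, "y": -0.57, "z": 0.31, "ax": 0, "ay": 0, "az": 0, "grip": 0.98}
  ]
}}

```text
time: 2.6
tool_pos: [0.5403, -0.0684, 0.1203]
tcp_rot: [-0.277, -3.117, -0.003]
wrist_force: [-0.6, 0.1, -0.1]
width: 0.008
grip_force: 0.0
```

Run:
```python
from h import *
from workcell import imaging
plan((-.02,.05,.130),(-.02,.0,.13),(-.02,.012,.096))
cv2.imwrite("pics/side1.png",imaging.read_camera("side")["img"][:,:,::-1])
```

```text
t 2.6 local [-0.026   0.1179  0.1203] F [-0.6  0.1 -0.1]
turn [ 0.001 -0.023  0.001]
(-0.02, 0.05, 0.13) [-0.012 -0.136 -0.02 ]
(-0.02, 0.0, 0.13) [-0.012 -0.236 -0.02 ]
(-0.02, 0.012, 0.096) [-0.013 -0.212  0.048]
```

View pics/side1.png

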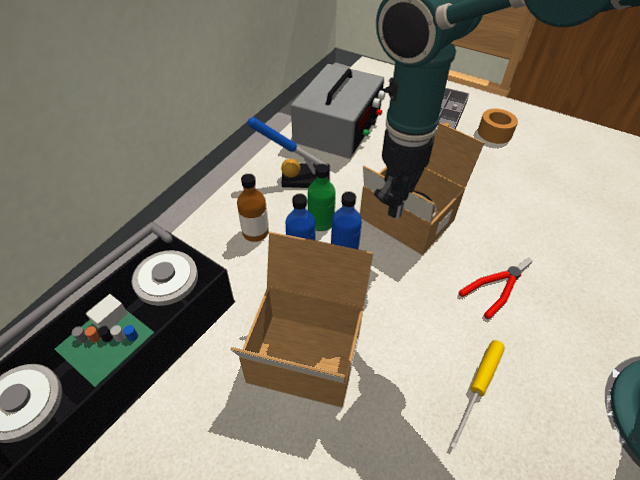

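The closed fingers are just outside the white flap, near (395,205), and clear of the bottles. Next I push inward and then down.

Call:
{"api": "step_arm", "payload": {
  "series": [
    {"x": 0, "y": -0.04, "z": -0.01, "ax": 0, "ay": 0, "az": 0, "grip": 0.98},
    {"x": 0, "y": -0.07, "z": -0.02, "ax": 0, "ay": 0, "az": 0, "grip": 0.98},
    {"x": 0, "y": -0.1, "z": -0.02, "ax": 0, "ay": 0, "az": 0, "grip": 0.98},
    {"x": 0, "y": -0.13, "z": -0.02, "ax": 0, "ay": 0, "az": 0, "grip": 0.98},
    {"x": 0, "y": -0.16, "z": -0.02, "ax": 0, "ay": 0, "az": 0, "grip": 0.98},
    {"x": 0, "y": -0.18, "z": -0.02, "ax": 0, "ay": 0, "az": 0, "grip": 0.98},
    {"x": 0, "y": -0.18, "z": -0.01, "ax": 0, "ay": 0, "az": 0, "grip": 0.98},
    {"x": 0, "y": -0.18, "z": 0.01, "ax": 0, "ay": 0, "az": 0, "grip": 0.98},
    {"x": 0, "y": -0.18, "z": 0.03, "ax": 0, "ay": 0, "az": 0, "grip": 0.98},
    {"x": 0, "y": -0.18, "z": 0.045, "ax": 0, "ay": 0, "az": 0, "grip": 0.98},
    {"x": 0, "y": -0.18, "z": 0.05, "ax": 0, "ay": 0, "az": 0, "grip": 0.98},
    {"x": 0, "y": -0.18, "z": 0.05, "ax": 0, "ay": 0, "az": 0, "grip": 0.98}
  ]
}}

```text
time: 3.85
tool_pos: [0.5276, -0.1735, 0.1041]
tcp_rot: [0.279, 3.129, -0.033]
wrist_force: [-0.7, -2.0, 0.3]
width: 0.013
grip_force: 0.1
```

Run:
```python
from h import *
from workcell import imaging
plan((-.02,.03,.28),(-.02,-.15,.28),(-.02,-.15,.14))
cv2.imwrite("pics/side2.png",imaging.read_camera("side")["img"][100:260,330:530,::-1].repeat(3,0).repeat(3,1))
```

```text
t 3.85 local [-0.0199  0.0121  0.1041] F [-0.7 -2.   0.3]
turn [-0.04   0.004  0.001]
(-0.02, 0.03, 0.28) [-0.     0.028 -0.353]
(-0.02, -0.15, 0.28) [-0.    -0.332 -0.345]
(-0.02, -0.15, 0.14) [ 0.    -0.326 -0.065]
```

View pics/side2.png

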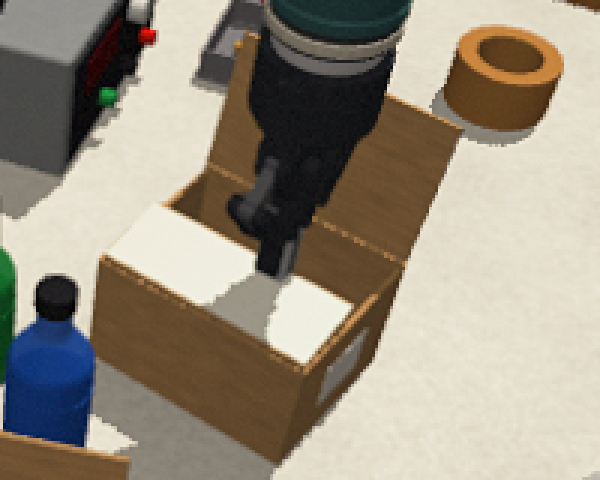

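The white flap looks nearly flat, with the fingertip on its free edge at crop (275,270). I'll step back 10 mm onto the flap, press gently and lift.

Call:
{"api": "step_arm", "payload": {
  "series": [
    {"x": 0, "y": 0.02, "z": 0, "ax": 0, "ay": 0, "az": 0, "grip": 0.98},
    {"x": 0, "y": 0.02, "z": 0.01, "ax": 0, "ay": 0, "az": 0, "grip": 0.98},
    {"x": 0, "y": 0.02, "z": 0.016, "ax": 0, "ay": 0, "az": 0, "grip": 0.98},
    {"x": 0, "y": 0.02, "z": 0.016, "ax": 0, "ay": 0, "az": 0, "grip": 0.98},
    {"x": 0, "y": 0.02, "z": 0.016, "ax": 0, "ay": 0, "az": 0, "grip": 0.98}
  ]
}}

```text
time: 4.4
tool_pos: [0.5312, -0.1496, 0.0939]
tcp_rot: [-0.279, -3.129, 0.001]
wrist_force: [-3.7, -0.8, 8.9]
width: 0.006
grip_force: 4.3
```

```bash
python3 -c "
from h import *
plan((-.02,.02,.29),(-.02,-.17,.29),(-.02,-.17,.14))"
```

```text
t 4.4 local [-0.0206  0.0363  0.0939] F [-3.7 -0.8  8.9]
turn [-0.001 -0.001  0.   ]
(-0.02, 0.02, 0.29) [-0.001 -0.033 -0.392]
(-0.02, -0.17, 0.29) [-0.001 -0.413 -0.392]
(-0.02, -0.17, 0.14) [-0.001 -0.413 -0.092]
```

The up force is 8.9 N at z = 94 mm, so the short flap is flat. Next, lift over the long flap and go down behind it.

Call:
{"api": "step_arm", "payload": {
  "series": [
    {"x": 0, "y": 0, "z": -0.1, "ax": 0, "ay": 0, "az": 0, "grip": 0.98},
    {"x": 0, "y": 0, "z": -0.2, "ax": 0, "ay": 0, "az": 0, "grip": 0.98},
    {"x": 0, "y": 0, "z": -0.3, "ax": 0, "ay": 0, "az": 0, "grip": 0.98},
    {"x": 0, "y": 0, "z": -0.4, "ax": 0, "ay": 0, "az": 0, "grip": 0.98},
    {"x": 0, "y": -0.1, "z": -0.4, "ax": 0, "ay": 0, "az": 0, "grip": 0.98},
    {"x": 0, "y": -0.2, "z": -0.4, "ax": 0, "ay": 0, "az": 0, "grip": 0.98},
    {"x": 0, "y": -0.3, "z": -0.4, "ax": 0, "ay": 0, "az": 0, "grip": 0.98},
    {"x": 0, "y": -0.38, "z": -0.4, "ax": 0, "ay": 0, "az": 0, "grip": 0.98},
    {"x": 0, "y": -0.38, "z": -0.4, "ax": 0, "ay": 0, "az": 0, "grip": 0.98},
    {"x": 0, "y": -0.38, "z": -0.3, "ax": 0, "ay": 0, "az": 0, "grip": 0.98},
    {"x": 0, "y": -0.38, "z": -0.2, "ax": 0, "ay": 0, "az": 0, "grip": 0.98},
    {"x": 0, "y": -0.38, "z": -0.13, "ax": 0, "ay": 0, "az": 0, "grip": 0.98}
  ]
}}

```text
time: 5.6
tool_pos: [0.4958, -0.3346, 0.154]
tcp_rot: [-0.28, -3.125, -0.005]
wrist_force: [-0.2, 0.6, -1.0]
width: 0.01
grip_force: 0.0
```

Run:
```python
from h import *
from workcell import imaging
cv2.imwrite("pics/side3.png",imaging.read_camera("side")["img"][80:260,330:530,::-1].repeat(3,0).repeat(3,1))
plan((-.02,-.06,.165),(-.02,.0,.165),(-.02,.01,.13),(-.02,.01,.098))
```

```text
t 5.65 local [-0.0262 -0.1502  0.1476] F [-1.4  3.  -4. ]
turn [ 0.013 -0.025 -0.001]
(-0.02, -0.06, 0.165) [-0.012  0.181 -0.034]
(-0.02, 0.0, 0.165) [-0.012  0.301 -0.033]
(-0.02, 0.01, 0.13) [-0.013  0.32   0.037]
(-0.02, 0.01, 0.098) [-0.014  0.32   0.101]
```

View pics/side3.png

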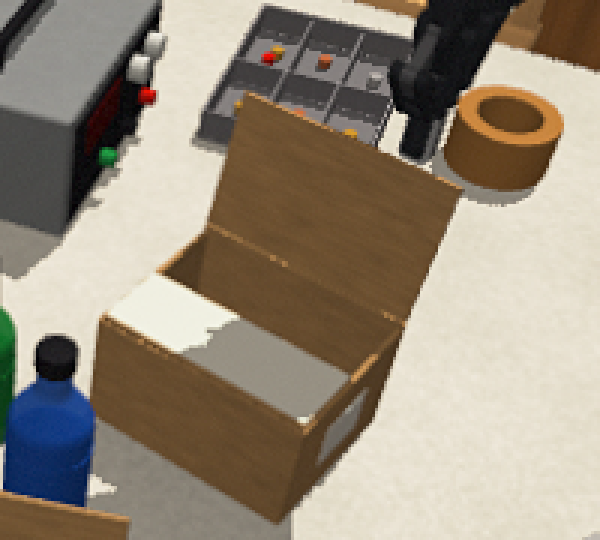

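The white flap lies flat in crop (220,340), and the fingers are behind the long flap at (415,155). Now push it over and down.

Call:
{"api": "step_arm", "payload": {
  "series": [
    {"x": 0, "y": 0.06, "z": -0.01, "ax": 0, "ay": 0, "az": 0, "grip": 0.98},
    {"x": 0, "y": 0.1, "z": -0.01, "ax": 0, "ay": 0, "az": 0, "grip": 0.98},
    {"x": 0, "y": 0.14, "z": -0.01, "ax": 0, "ay": 0, "az": 0, "grip": 0.98},
    {"x": 0, "y": 0.18, "z": -0.01, "ax": 0, "ay": 0, "az": 0, "grip": 0.98},
    {"x": 0, "y": 0.22, "z": -0.01, "ax": 0, "ay": 0, "az": 0, "grip": 0.98},
    {"x": 0, "y": 0.26, "z": -0.01, "ax": 0, "ay": 0, "az": 0, "grip": 0.98},
    {"x": 0, "y": 0.27, "z": 0.01, "ax": 0, "ay": 0, "az": 0, "grip": 0.98},
    {"x": 0, "y": 0.27, "z": 0.04, "ax": 0, "ay": 0, "az": 0, "grip": 0.98},
    {"x": 0, "y": 0.27, "z": 0.07, "ax": 0, "ay": 0, "az": 0, "grip": 0.98},
    {"x": 0, "y": 0.27, "z": 0.09, "ax": 0, "ay": 0, "az": 0, "grip": 0.98},
    {"x": 0, "y": 0.27, "z": 0.1, "ax": 0, "ay": 0, "az": 0, "grip": 0.98},
    {"x": 0, "y": 0.27, "z": 0.1, "ax": 0, "ay": 0, "az": 0, "grip": 0.98}
  ]
}}

```text
time: 6.85
tool_pos: [0.52, -0.2045, 0.1065]
tcp_rot: [-0.283, -3.126, -0.001]
wrist_force: [0.0, -0.4, 0.8]
width: 0.012
grip_force: 0.0
```

```bash
python3 -c "
from h import *
plan((-.02,-.01,.098))"
```

```text
t 6.85 local [-0.0219 -0.0197  0.1065] F [ 0.  -0.4  0.8]
turn [ 0.001 -0.006 -0.005]
(-0.02, -0.01, 0.098) [-0.004  0.019  0.017]
```

Pressing a little further until contact force shows.

Call:
{"api": "step_arm", "payload": {
  "series": [
    {"x": 0, "y": 0.02, "z": 0.01, "ax": 0, "ay": 0, "az": 0, "grip": 0.98},
    {"x": 0, "y": 0.02, "z": 0.018, "ax": 0, "ay": 0, "az": 0, "grip": 0.98},
    {"x": 0, "y": 0.02, "z": 0.02, "ax": 0, "ay": 0, "az": 0, "grip": 0.98},
    {"x": 0, "y": 0.02, "z": 0.02, "ax": 0, "ay": 0, "az": 0, "grip": 0.98},
    {"x": 0, "y": 0.02, "z": 0.02, "ax": 0, "ay": 0, "az": 0, "grip": 0.98}
  ]
}}

```text
time: 7.35
tool_pos: [0.5231, -0.1946, 0.0985]
tcp_rot: [0.282, 3.129, -0.0]
wrist_force: [-0.1, -0.2, 0.1]
width: 0.012
grip_force: 0.0
```

Call:
{"api": "step_arm", "payload": {
  "series": [
    {"x": 0, "y": 0, "z": 0.006, "ax": 0, "ay": 0, "az": 0, "grip": 0.98},
    {"x": 0, "y": 0, "z": 0.008, "ax": 0, "ay": 0, "az": 0, "grip": 0.98},
    {"x": 0, "y": 0, "z": 0.008, "ax": 0, "ay": 0, "az": 0, "grip": 0.98}
  ]
}}

```text
time: 7.65
tool_pos: [0.5236, -0.1948, 0.0978]
tcp_rot: [0.282, 3.128, -0.0]
wrist_force: [-7.6, 4.1, 19.0]
width: 0.009
grip_force: 9.3
```

Call:
{"api": "step_arm", "payload": {
  "series": [
    {"x": 0, "y": 0, "z": -0.1, "ax": 0, "ay": 0, "az": 0, "grip": 0.98},
    {"x": 0, "y": 0, "z": -0.2, "ax": 0, "ay": 0, "az": 0, "grip": 0.98},
    {"x": 0, "y": -0.1, "z": -0.3, "ax": 0, "ay": 0, "az": 0, "grip": 0.98},
    {"x": 0, "y": -0.2, "z": -0.4, "ax": 0, "ay": 0, "az": 0, "grip": 0.98},
    {"x": 0, "y": -0.3, "z": -0.4, "ax": 0, "ay": 0, "az": 0, "grip": 0.98},
    {"x": 0, "y": -0.4, "z": -0.4, "ax": 0, "ay": 0, "az": 0, "grip": 0.98},
    {"x": 0, "y": -0.4, "z": -0.4, "ax": 0, "ay": 0, "az": 0, "grip": 0.98},
    {"x": 0, "y": -0.4, "z": -0.4, "ax": 0, "ay": 0, "az": 0, "grip": 0.98}
  ]
}}

```text
time: 8.45
tool_pos: [0.4862, -0.3959, 0.2953]
tcp_rot: [0.289, 3.127, -0.005]
wrist_force: [-0.1, -0.1, -0.1]
width: 0.011
grip_force: 0.0
```

Run:
```python
from h import *
from workcell import imaging
cv2.imwrite("pics/side4.png",imaging.read_camera("side")["img"][:,:,::-1])
plan()
```

```text
t 8.5 local [-0.0213 -0.2116  0.2945] F [ 0.   0.4 -0.3]
turn [-0.001  0.001 -0.01 ]
```

View pics/side4.png

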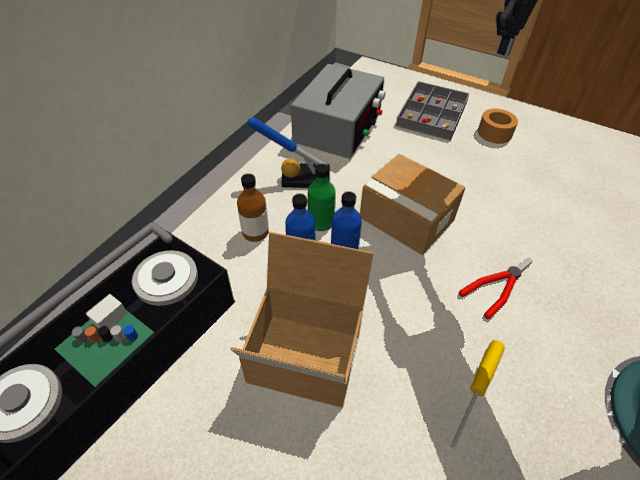

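The carton at (415,200) is shut flat with the long flap over the white one. The spare at (305,320) is still open, the amber bottle at (253,210) stands, and the arm is clear.

```bash
python3 -c "
from workcell import bot
print(bot.finish_job())"
```

```text
the job is handed in; nothing more can be done
None
```

The loudspeaker's carton is shut, short flap first and then the long flap over it, both flat; in the last picture the spare carton was still open and the brown bottle upright, and the job is handed in (no verdict was returned).

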